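# Pop the disc lid on the flea-market radio

## Robot

A 6-joint arm with a two-finger parallel gripper is mounted at the origin on the work surface. World frame = base frame: x ahead of the robot, y to its left, z up, the work surface at z = 0. Lengths are in m, angles in rad, forces in N, time in s.
With the tool pointing down it reaches from about 0.35 to 0.925 m from the base axis. Payload 6.4 kg.
Tool frame: the origin (TCP) lies midway between the tips of the shut fingers; the grasp point (between the pads) lies 19 mm behind it; z points along the fingers, x is the direction in which the jaws open and shut, and the axes are right-handed (so a half turn about z gives the same grasp; the last joint's range is limited). The gripper opens to 85 mm and grips with 20 to 120 N. Pads are 22 mm wide; open, the fingers measure 114 mm over their backs; the gripper's body (76 mm by 85 mm) begins 54 mm behind the grasp point. The pads swing forward as they close: fully open they stand 13 mm farther back than shut.
Start: joints at [1.049, 0.245, 1.558, -0, 1.339, -0.174], TCP at [0.222, 0.611, 0.231] pointing down, gripper open.
Joint ranges: [-3.13, 3.13], [-1.02, 2.26], [0.13, 2.54], [-0.95, 4.09], [0.21, 2.88], [-2.74, 2.74]. Speed limits (rad/s): [2.57, 2.57, 3.14, 3.14, 3.14, 3.14].

## Interface

Orientations are given as a unit quaternion [w, x, y, z].
In Python, from rig import status, eyes, order gives the robot as it stands.
- The arm moves only by the tool send_rows, never from a script. Its argument "plan" is a list that holds one entry, the list of rows, each a list of 7 numbers: the shift along the tool's x, y, z in mm, then the turn, a rotation vector about the tool's x, y, z in degrees, then the closure in counts, from 0 (fully open) to 255 (shut). A call has exactly 10 rows; each row is the pose to reach, as a shift and turn from the pose commanded when the call began, along the tool's axes at that moment; what a row does not reach only later rows make up. A row lasts 1/12 s, in which the tool goes at most 41.7 mm and 7.16 degrees, less where a joint would pass 70% of its speed; a pose out of reach is approached as far as the arm can. A call with a gripper value outside its range is refused whole. The fingers move at their own pace and stop on an object; "force" is the grip in N (left out, the last holds). Time passes only in rows, so rows that repeat a pose let the fingers close, or fill a call up. It gives the time, the measured TCP pose, the force and the opening at its end, in the units of the state.
- status.read_state(): the state, without advancing time (a new reading comes with each control period).
- eyes.get_image(name): name is "scene" or "top"; returns a dict with "color" (480x640x3 uint8, blue, green, red), "depth" (480x640 float32, m along the optical axis (not along the pixel's ray), 0 where there is no reading), "mtx" (3x3 intrinsics, pixels), "dist" ([k1, k2, p1, p2, k3] as OpenCV has them; the pictures are not rectified), "T" (4x4, takes a point from camera to world coordinates). Camera axes: x right, y down, z forward; pixel columns grow to the right and rows downward; lengths in m; the calibration is good to about 2 mm. A picture is of the moment at which its call begins.
- order.hand_in(): hands the job in, once; it reports no verdict.
Trained networks look in a picture, given as the dict that the camera call returned (one of the last four; its "shot" number tells which), for a name from the list of things; names that differ only in an ending like _2 or _b are one class to them, and where a whole thing is asked for, a point or a joint stands for the part that bears it (a point fixed in the world has none). Each returns a list of dicts, best first, with "confidence" (0 to 1); they miss things now and then, are a little off and sometimes report something else, mostly with a low value. They report only what shows in the picture. A call takes as long as a camera call. They do not tell look-alikes from the thing itself.
- eyes.boxes_of(picture, query): "bbox" ([left, top, right, bottom] in pixels, round what is visible of it).
The state is a dict: "time": time; "q": joint angles; "joint_velocities": joint speeds; "joint_torque": joint torques, N m; "eef_pos": TCP position; "ee_rot": TCP orientation; "ft_force": force on the tool from outside, world axes, zero at the start; "moment": the same for the moment, N m; "finger_gap": opening from 0.0 (shut) to 1.0 (fully open).
Only numpy, scipy, OpenCV 4.12 (cv2) and the standard library are available. Lean on these libraries where they do the work, as an engineer would, in place of code of your own. Each camera call takes 0.05 s, during which the arm holds its last target. There are 200 camera calls.

## Task

A cassette case has been left lying half across the disc lid of the second-hand radio. With the fingertips, slide the case sideways, without picking it up, until it lies flat on the plain deck beside the lid and no longer on the lid at all; then press down on the thumb pad near the front edge of the shut lid until its touch catch lets go, and let it spring up. Leave the lid standing ajar, the case on the deck, and the other goods on the stall where they are.

Things in the scene. Friction and masses are not known exactly. Their poses are not given: they have to be found in the camera images.
- radio: grey disc radio, fixed, 200 deep (x) x 340 wide (y) x 90 high, its top flat and level; origin: centre of its underside; its front (speakers, three knobs sticking 12 out) is its -x side, facing the robot, +y is its left. In its frame the disc lid covers x -80 to 70, y -155 to -5 of the top, with a fixed rim round it; all left of y = -2 is plain fixed deck.
- deck_mid (a point): centre of the plain deck, on its surface (0, 85, 90 in the radio's frame); the deck is 172 wide (y) and 200 deep (x)
- disc_lid (a joint): the lid's hinge angle in rad: 0 shut and flush with the deck, below 0 pressed in (stop at -0.055: 8 mm at the front edge), positive open (stop at 0.42: ajar, front edge 60 mm up). Square flat pale metal lid with a round dark window, 150 x 150 x 8, 100 g, hinged along its back edge (+x); a spring lifts it, a hidden touch catch at the middle of its front edge holds it shut.
- lid_press (a point): where to press: middle of the dark 50 x 20 thumb pad on the lid's top, 28 in from its front edge; moves with the lid. The lid starts to move in at 4 N and needs 5 to 6 N; the catch has let go by 4 mm of travel here, and a hard stop follows at 6.7 mm. The lid then follows the finger up and swings to its open stop by itself within a second. The catch does not engage again.
- lid_hinge (a point): middle of the lid's hinge line at the back, at the level of the radio's top
- case: loose cassette case, 109 (its x) x 70 (its y) x 17 high, pale with a dark middle, about 80 g, lying flat on the radio across the seam between lid and deck, its long side roughly front to back; origin: centre of its underside
- case_corner0 (a point): front right bottom corner of the case (as seen by the radio: right is -y, towards the lid)
- case_corner1 (a point): back right bottom corner of the case (as seen by the radio: right is -y, towards the lid)
- case_corner2 (a point): back left bottom corner of the case (as seen by the radio: right is -y, towards the lid)
- case_corner3 (a point): front left bottom corner of the case (as seen by the radio: right is -y, towards the lid)
- remote: bystander: black remote control, 160 x 45 x 20, long along its x; origin: centre of its underside
- phone: bystander: small blue key phone, 115 x 48 x 18, long along its x; origin: centre of its underside
- gamepad: bystander: white game pad, about 85 (x) x 170 (y) x 26 with two 8 mm thumb sticks; origin: centre of its underside
- mouse: bystander: white computer mouse, 100 x 58 x 34; origin: centre of its underside
- tin: bystander: round red tin, 104 across, 57 high; origin: centre of its underside
- mug: bystander: white mug, 80 across plus its handle, 90 high; origin: centre of its underside
- glue: bystander: green plastic bottle, 48 across, 100 high; origin: centre of its underside
Not all that is in view belongs to the job. What is shaped like the case but orange or purple is not meant.

How it is judged:
By the outcome, as a careful person would: the job done as asked, in the order asked, and still so for the second after the job is handed in, with the robot touching nothing.
It also fails if it takes over 48 s, if anything falls off the work surface, if the arm or the gripper's body presses on something with over 40 N, if the wrist force passes 120 N, or if a joint passes its speed limit or range.

## Working session

There is one attempt and no reset: what is moved stays moved. The work goes in short steps, Python scripts to look and compute and a tool call to move; the robot and the scene stay as the last step left them, time stands still between calls to the robot, and variables do not carry over. Pictures are saved under pics/ and viewed, about 8 in all and at most 12, crops included, and the job is handed in when it is done.

Besides the shell and the picture viewer there is one more tool, called after "Request:" by a JSON object that holds its "api" and its "payload". send_rows: Moves the arm, as the interface text tells. Its arguments: {"type":"object","properties":{"plan":{"type":"array"},"force":{"type":"number"}},"required":["plan"]}

```bash
mkdir -p pics; python3 - <<'E'
from rig import status, eyes
import cv2, numpy as np
s=status.read_state(); print(s)
for n in("top","scene"):
    p=eyes.get_image(n); cv2.imwrite(f"pics/{n}0.png",p["color"]); np.savez(f"{n}0.npz",**{k:p[k] for k in("color","depth","mtx","dist","T")})
    print(n,p["T"].round(3).tolist(),p["mtx"].round(1).tolist(),p["dist"])
    for q in("radio","case","disc_lid","lid_press"):
        for d in eyes.boxes_of(p,q)[:3]: print(q,d)
E
```

```text
{'time': 0.0, 'q': array([ 1.04891717e+00,  2.45837267e-01,  1.55903063e+00, -3.90011000e-05,
        1.33872311e+00, -1.74108292e-01]), 'joint_velocities': array([ 0.00020935,  0.00010769, -0.00182248, -0.0025784 ,  0.00069177,
        0.00074066]), 'joint_torque': array([ 1.67733811e-03, -4.29500628e+01, -3.26131761e+01, -3.68731571e-05,
        5.23663679e-03,  6.06670042e-06]), 'eef_pos': array([0.22124054, 0.61057994, 0.23015657]), 'ee_rot': array([ 4.40429392e-04,  8.18777492e-01,  5.74110111e-01, -8.97074514e-04]), 'ft_force': array([-0.91898951,  0.64860349,  0.55289878]), 'moment': array([0.02873381, 0.02262311, 0.04444965]), 'finger_gap': 1.0028736696997325}
top [[-0.024, -0.991, 0.132, 0.357], [-1.0, 0.024, -0.005, 0.066], [0.001, -0.133, -0.991, 1.272], [0.0, 0.0, 0.0, 1.0]] [[551.4, 0.0, 315.6], [0.0, 551.4, 242.1], [0.0, 0.0, 1.0]] [-0.16090097  0.          0.          0.          0.        ]
radio {'bbox': [214.5, 140.0, 382.9, 255.3], 'confidence': 0.79}
case {'bbox': [281.2, 171.9, 313.2, 226.8], 'confidence': 0.82}
case {'bbox': [431.4, 256.7, 484.3, 300.0], 'confidence': 0.82}
case {'bbox': [374.7, 305.6, 428.5, 349.5], 'confidence': 0.71}
disc_lid {'bbox': [291.6, 157.0, 373.2, 230.3], 'confidence': 0.61}
lid_press {'bbox': [295.6, 155.2, 372.4, 230.0], 'confidence': 0.89}
scene [[-0.358, 0.55, -0.754, 1.23], [0.934, 0.213, -0.288, 0.312], [0.002, -0.807, -0.59, 0.631], [0.0, 0.0, 0.0, 1.0]] [[549.2, 0.0, 328.0], [0.0, 549.2, 242.7], [0.0, 0.0, 1.0]] [-0.03289996  0.          0.          0.          0.        ]
radio {'bbox': [210.3, 231.0, 450.9, 388.8], 'confidence': 0.79}
case {'bbox': [308.5, 244.4, 375.3, 302.5], 'confidence': 0.98}
case {'bbox': [446.2, 221.3, 511.8, 263.9], 'confidence': 0.9}
case {'bbox': [256.7, 182.1, 315.6, 222.1], 'confidence': 0.73}
disc_lid {'bbox': [230.4, 235.5, 331.8, 310.6], 'confidence': 0.92}
disc_lid {'bbox': [466.8, 337.4, 544.8, 429.9], 'confidence': 0.4}
```

```bash
python3 - <<'E'
import cv2
a=cv2.imread("pics/top0.png")[110:300,180:430]; cv2.imwrite("pics/top0c.png",cv2.resize(a,None,fx=3.15,fy=3.15,interpolation=2))
E
```

```text
(no output)
```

View pics/top0c.png

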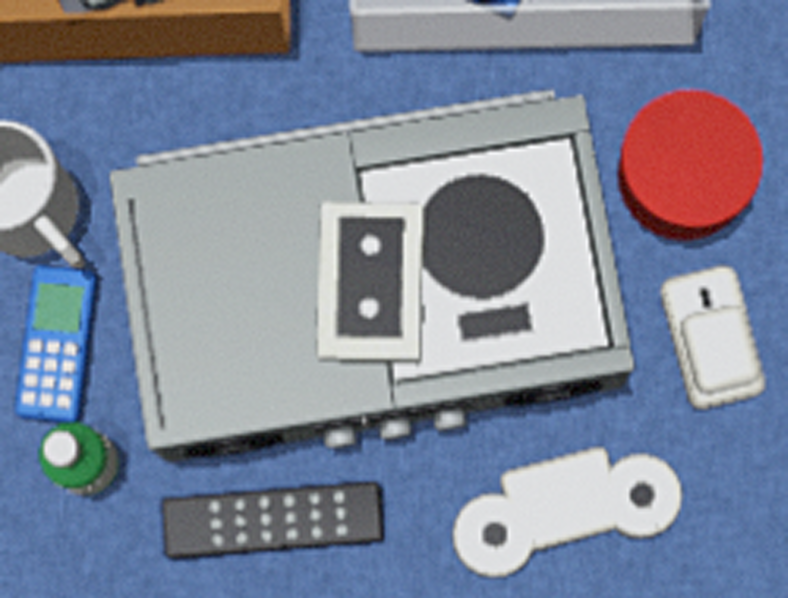

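View pics/scene0.png

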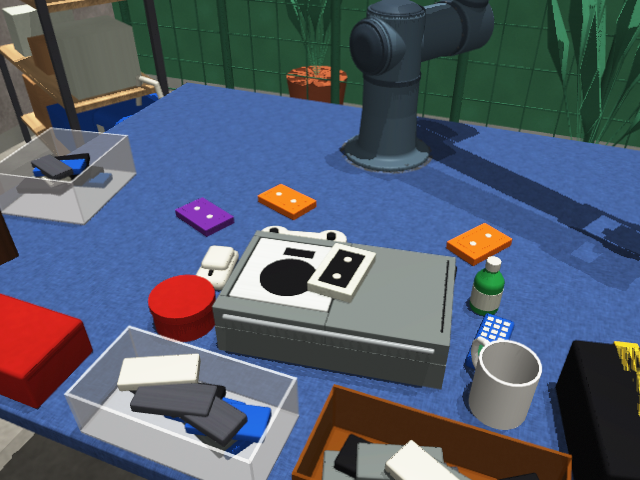

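View pics/top0.png

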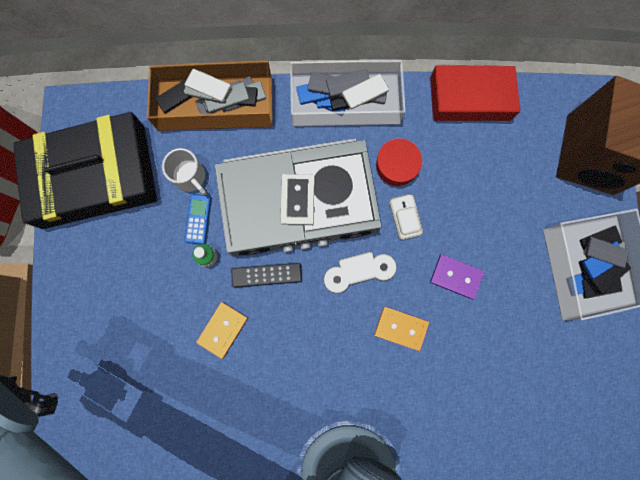

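The pictures show the case (crop 318–423, 203–358) across the seam. The thumb pad is near crop (495, 322) and the radio is turned a little. I'll measure from depth next.

```bash
cat > h.py <<'E'
import cv2, numpy as np
def ray(p,uv,z):
    """pixels -> world points on plane z"""
    n=cv2.undistortPoints(np.array(uv,float).reshape(-1,1,2),p["mtx"],p["dist"]).reshape(-1,2)
    d=np.c_[n,np.ones(len(n))]@p["T"][:3,:3].T; o=p["T"][:3,3]
    return o+d*((z-o[2])/d[:,2])[:,None]
def proj(p,X):
    Ti=np.linalg.inv(p["T"]); return cv2.projectPoints(np.array(X,float).reshape(-1,1,3),cv2.Rodrigues(Ti[:3,:3])[0],Ti[:3,3],p["mtx"],p["dist"])[0].reshape(-1,2)
def cloud(p):
    v,u=np.mgrid[:480,:640]; n=cv2.undistortPoints(np.c_[u.ravel(),v.ravel()].astype(float).reshape(-1,1,2),p["mtx"],p["dist"]).reshape(-1,2)
    d=p["depth"].ravel()[:,None]; return ((np.c_[n,np.ones(len(n))]*d)@p["T"][:3,:3].T+p["T"][:3,3]).reshape(480,640,3)
E
python3 - <<'E'
import numpy as np,cv2
from h import *
p=np.load("top0.npz"); c=cloud(p)
off=np.array([180,110])
T=lambda l,z: ray(p,np.array(l)/3.15+off,z)
R=T([(112,172),(583,97),(632,350),(155,447)],.09); print("radio BL BR FR FL",R.round(4).tolist(), [np.linalg.norm(R[i]-R[i-1]).round(4) for i in range(4)])
ctr=R.mean(0); print(ctr)
lid=T([(360,170),(575,136),(608,347),(395,383)],.09); print("lid",lid.round(4).tolist())
print("pad",T([(495,322)],.09))
C=T([(321,203),(423,205),(420,358),(318,358)],.107); print("case BL BR FR FL",C.round(4).tolist(),[np.linalg.norm(C[i]-C[i-1]).round(4) for i in range(4)])
z=c[...,2]; roi=np.zeros_like(z,bool); roi[140:260,210:390]=1
print(np.histogram(z[roi],bins=np.arange(.07,.13,.004)))
for lo,hi in((.099,.115),(.08,.115)):
    m=(z>lo)&(z<hi)&roi
    m=cv2.morphologyEx(m.astype(np.uint8),cv2.MORPH_OPEN,np.ones((5,5)))>0
    r=cv2.minAreaRect((c[m][:,:2]*1000).astype(np.float32)); print(lo,r,np.median(z[m]),m.sum(),cv2.boxPoints(r).round(0).tolist())
E
```

```text
radio BL BR FR FL [[0.6946, 0.2783, 0.09], [0.741, -0.0559, 0.09], [0.5582, -0.0827, 0.09], [0.4985, 0.2477, 0.09]] [np.float64(0.1984), np.float64(0.3374), np.float64(0.1848), np.float64(0.3358)]
[0.62305422 0.09685926 0.09      ]
lid [[0.6909, 0.103, 0.09], [0.7123, -0.049, 0.09], [0.5606, -0.0661, 0.09], [0.539, 0.0817, 0.09]]
pad [[0.58000305 0.01157767 0.09      ]]
case BL BR FR FL [[0.6633, 0.1298, 0.107], [0.6601, 0.0595, 0.107], [0.5531, 0.0641, 0.107], [0.5548, 0.1335, 0.107]] [np.float64(0.1085), np.float64(0.0704), np.float64(0.107), np.float64(0.0694)]
(array([  81,  110,  155,  397, 2744, 7303, 1960,   51,  180,  920,  498,
         17,    0,    0]), array([0.07 , 0.074, 0.078, 0.082, 0.086, 0.09 , 0.094, 0.098, 0.102,
       0.106, 0.11 , 0.114, 0.118, 0.122, 0.126]))
0.099 ((608.4203491210938, 98.2706069946289), (69.97090148925781, 110.42227172851562), 87.70085906982422) 0.10889746031948921 1615 [[552.0, 66.0], [662.0, 61.0], [665.0, 131.0], [555.0, 135.0]]
0.08 ((624.251220703125, 99.560546875), (214.52239990234375, 340.8518981933594), 8.099835395812988) 0.09205361648035626 14051 [[494.0, 253.0], [542.0, -84.0], [754.0, -54.0], [706.0, 283.0]]
```

```bash
cat >> h.py <<'E'
from scipy.spatial.transform import Rotation as Ro
A=np.deg2rad(8.1); RC=np.array([.620,.0975])
def world(rx,ry,z):
    return np.r_[RC+np.array([[np.cos(A),-np.sin(A)],[np.sin(A),np.cos(A)]])@[rx/1e3,ry/1e3],z]
def radio(w): return np.array([[np.cos(A),np.sin(A)],[-np.sin(A),np.cos(A)]])@(np.array(w)[:2]-RC)*1e3
def to(xyz,yaw=A):
    from rig import status
    s=status.read_state(); w,x,y,z=s["ee_rot"]; R=Ro.from_quat([x,y,z,w])
    G=Ro.from_matrix(np.array([[np.cos(yaw),np.sin(yaw),0],[np.sin(yaw),-np.cos(yaw),0],[0,0,-1]]))
    print("t",s["time"],"F",s["ft_force"].round(2),"radio pos",radio(s["eef_pos"]).round(1),s["eef_pos"][2].round(4),"gap",s["finger_gap"])
    print("shift",R.inv().apply(np.array(xyz)-s["eef_pos"]).__mul__(1e3).round(1),"rot",np.rad2deg((R.inv()*G).as_rotvec()).round(2))
E
python3 -c "
from h import *
g=world(-10,-75,.231);print(g);to(g)"
```

```text
[0.62066736 0.02183921 0.231     ]
t 0.5 F [ 0.07  1.   -0.45] radio pos [-322.1  564.6] 0.2313 gap 1.0011294603832845
shift [-4.179e+02  5.761e+02  3.000e-01] rot [ 0.    0.   61.97]
```

Request:
{"api": "send_rows", "payload": {"plan": [[[-21, 29, 0, 0, 0, 3.1, 110], [-42, 58, 0, 0, 0, 6.2, 110], [-63, 86, 0, 0, 0, 9.3, 110], [-84, 115, 0, 0, 0, 12.4, 110], [-104, 144, 0, 0, 0, 15.5, 110], [-125, 173, 0, 0, 0, 18.6, 110], [-146, 202, 0, 0, 0, 21.7, 110], [-167, 230, 0, 0, 0, 24.8, 110], [-188, 259, 0, 0, 0, 27.9, 110], [-209, 288, 0, 0, 0, 31, 110]]]}}

```text
time: 1.33
eef_pos: [0.4218, 0.315, 0.2316]
ee_rot: [-0.0, 0.943, 0.333, 0.0]
ft_force: [0.5, 0.1, 0.1]
finger_gap: 0.572
```

```bash
python3 -c "
from h import *
to(world(-10,-75,.231))"
```

```text
t 1.3333 F [0.51 0.07 0.07] radio pos [-165.6  243.2] 0.2316 gap 0.5719094078396902
shift [-29.4 353.    0.6] rot [-0.   -0.04 30.83]
```

Request:
{"api": "send_rows", "payload": {"plan": [[[-3, 37, 0, 0, 0, 3.1, 110], [-6, 74, 0, 0, 0, 6.2, 110], [-9, 111, 0, 0, 0, 9.3, 110], [-12, 148, 0, 0, 0, 12.4, 110], [-15, 185, 0, 0, 0, 15.5, 110], [-18, 222, 0, 0, 0, 18.6, 110], [-21, 259, 0, 0, 0, 21.7, 110], [-24, 296, 0, 0, 0, 24.8, 110], [-27, 330, 0, 0, 0, 28, 110], [-29, 353, 0, 0, 0, 30.8, 110]]]}}

```text
time: 2.17
eef_pos: [0.6224, 0.0212, 0.2314]
ee_rot: [0.0, 0.998, 0.07, 0.0]
ft_force: [0.4, -0.1, 0.3]
finger_gap: 0.563
```

```bash
python3 -c "
from h import *
to(world(-10,-75,.11))"
```

```text
t 2.1667 F [ 0.35 -0.1   0.28] radio pos [ -8.3 -75.9] 0.2314 gap 0.5634214159839666
shift [ -1.7  -1.  121.4] rot [ 0.04 -0.04 -0.1 ]
```

Request:
{"api": "send_rows", "payload": {"plan": [[[-2, -1, 15, 0, 0, 0, 110], [-2, -1, 30, 0, 0, 0, 110], [-2, -1, 45, 0, 0, 0, 110], [-2, -1, 60, 0, 0, 0, 110], [-2, -1, 75, 0, 0, 0, 110], [-2, -1, 90, 0, 0, 0, 110], [-2, -1, 105, 0, 0, 0, 110], [-2, -1, 118, 0, 0, 0, 110], [-2, -1, 126, 0, 0, 0, 110], [-2, -1, 126, 0, 0, 0, 110]]]}}

```text
time: 3.0
eef_pos: [0.6176, 0.025, 0.1031]
ee_rot: [-0.0, 0.997, 0.072, -0.002]
ft_force: [0.0, 0.6, 0.3]
finger_gap: 0.568
```

```bash
python3 -c "
from h import *
from rig import eyes
to(world(-10,-75,.094))
a=eyes.get_image('scene'); cv2.imwrite('pics/s1.png',cv2.resize(a['color'][190:350,200:420],None,fx=3.5,fy=3.5,interpolation=2))"
```

```text
t 3.0 F [0.01 0.55 0.31] radio pos [-12.6 -71.4] 0.1031 gap 0.5675928331566676
shift [2.6 3.6 9.1] rot [-0.06  0.21  0.17]
```

View pics/s1.png

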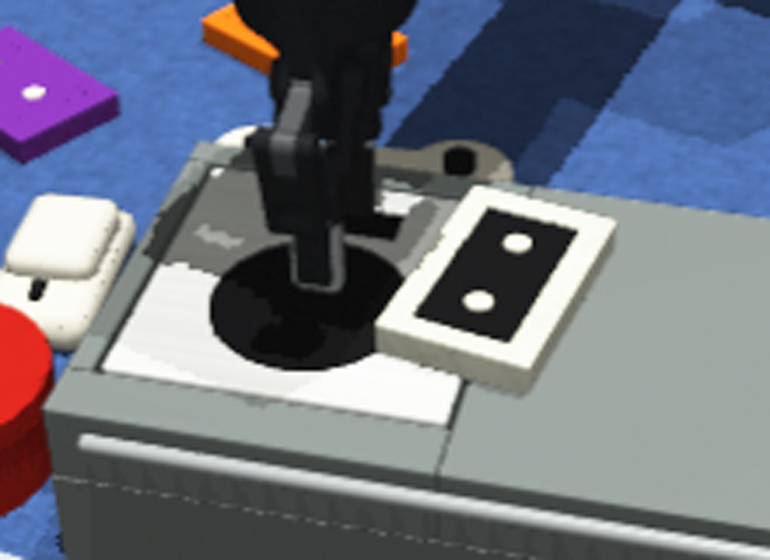

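Both fingers are over the lid to the right of the case and clear of it. I'll check the tip height by projection.

```bash
python3 -c "
from h import *
p=np.load('scene0.npz')
for x in (18,26):
  for z in (.1,.105,.11,.115):
    print(x,z,((proj(p,[world(x,-60.4,z),world(x,-82.4,z)])-[200,190])*3.5).round(0).tolist())
to(world(-10,-72,.095))"
```

```text
18 0.1 [[342.0, 299.0], [293.0, 292.0]]
18 0.105 [[341.0, 290.0], [292.0, 283.0]]
18 0.11 [[341.0, 281.0], [292.0, 274.0]]
18 0.115 [[340.0, 272.0], [291.0, 265.0]]
26 0.1 [[337.0, 311.0], [287.0, 303.0]]
26 0.105 [[336.0, 302.0], [287.0, 294.0]]
26 0.11 [[336.0, 293.0], [286.0, 285.0]]
26 0.115 [[335.0, 284.0], [286.0, 276.0]]
t 3.05 F [0.71 0.13 0.09] radio pos [-11.8 -71.7] 0.1045 gap 0.5681821224063902
shift [1.8 0.4 9.4] rot [-0.03  0.1   0.17]
```

Request:
{"api": "send_rows", "payload": {"plan": [[[2, 0, 4, 0, 0, 0, 110], [2, 0, 8, 0, 0, 0, 110], [2, 0, 11, 0, 0, 0, 110], [2, -3, 11, 0, 0, 0, 110], [2, -8, 11, 0, 0, 0, 110], [2, -13, 11, 0, 0, 0, 110], [2, -18, 11, 0, 0, 0, 110], [2, -23, 11, 0, 0, 0, 110], [2, -28, 11, 0, 0, 0, 110], [2, -33, 11, 0, 0, 0, 110]]]}}

```text
time: 3.88
eef_pos: [0.6162, 0.0584, 0.0944]
ee_rot: [0.0, 0.997, 0.072, 0.0]
ft_force: [0.9, -0.0, -0.0]
finger_gap: 0.569
```

```bash
python3 -c "
from h import *
to(world(-10,20,.093))"
```

```text
t 3.8833 F [ 0.89 -0.03 -0.04] radio pos [ -9.3 -38.2] 0.0944 gap 0.5694429103892401
shift [ -0.5 -58.2   1.4] rot [ 0.01 -0.02  0.19]
```

Request:
{"api": "send_rows", "payload": {"plan": [[[0, -5, 1, 0, 0, 0, 110], [0, -9, 1, 0, 0, 0, 110], [0, -13, 1, 0, 0, 0, 110], [0, -17, 1, 0, 0, 0, 110], [0, -21, 1, 0, 0, 0, 110], [0, -25, 1, 0, 0, 0, 110], [0, -29, 1, 0, 0, 0, 110], [0, -33, 1, 0, 0, 0, 110], [0, -37, 1, 0, 0, 0, 110], [0, -41, 1, 0, 0, 0, 110]]]}}

```text
time: 4.72
eef_pos: [0.6102, 0.0987, 0.0932]
ee_rot: [0.0, 0.997, 0.072, -0.0]
ft_force: [-0.5, -0.1, -0.2]
finger_gap: 0.566
```

```bash
python3 -c "
from h import *
from rig import eyes
to(world(-10,20,.093))
a=eyes.get_image('scene'); cv2.imwrite('pics/s2.png',cv2.resize(a['color'][190:350,200:460],None,fx=3,fy=3,interpolation=2))"
```

```text
t 4.7167 F [-0.47 -0.11 -0.19] radio pos [-9.6  2.6] 0.0932 gap 0.5663410472148955
shift [ -0.4 -17.4   0.2] rot [0.   0.   0.17]
```

View pics/s2.png

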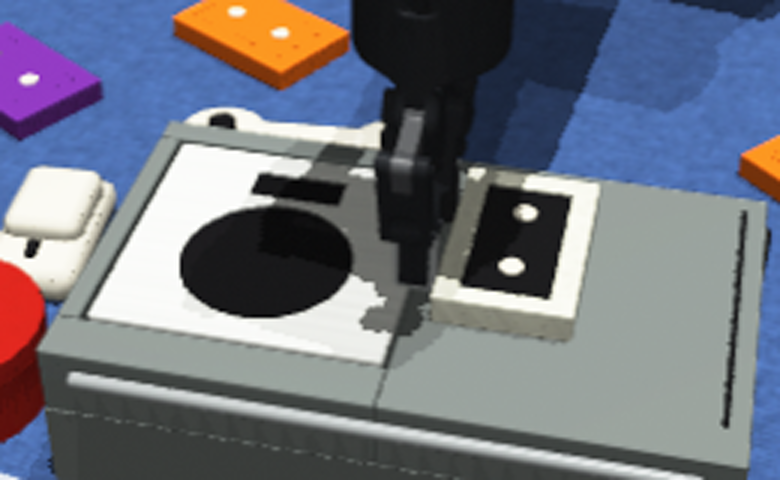

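The case has straightened along the radio and is almost wholly past the seam. I'll push on another 22 mm, then back off.

Request:
{"api": "send_rows", "payload": {"plan": [[[0, -4, 0, 0, 0, 0, 110], [0, -8, 0, 0, 0, 0, 110], [0, -12, 0, 0, 0, 0, 110], [0, -16, 0, 0, 0, 0, 110], [0, -19, 0, 0, 0, 0, 110], [0, -21, 0, 0, 0, 0, 110], [0, -22, 0, 0, 0, 0, 110], [0, -18, 0, 0, 0, 0, 110], [0, -10, -10, 0, 0, 0, 110], [0, -4, -30, 0, 0, 0, 110]]]}}

```text
time: 5.6
eef_pos: [0.6078, 0.1014, 0.1213]
ee_rot: [-0.0, 0.997, 0.072, -0.003]
ft_force: [0.5, 0.2, -0.5]
finger_gap: 0.569
```

```bash
python3 -c "
from h import *
to(world(-52,-80,.15))"
```

```text
t 5.6 F [ 0.51  0.21 -0.52] radio pos [-11.5   5.6] 0.1213 gap 0.5688532888565115
shift [-40.9  85.5 -28.5] rot [-0.04  0.32  0.17]
```

Request:
{"api": "send_rows", "payload": {"plan": [[[0, 0, -15, 0, 0, 0, 255], [-4, 8, -30, 0, 0, 0, 255], [-10, 20, -30, 0, 0, 0, 255], [-16, 32, -30, 0, 0, 0, 255], [-22, 45, -30, 0, 0, 0, 255], [-28, 58, -30, 0, 0, 0, 255], [-34, 70, -30, 0, 0, 0, 255], [-39, 80, -30, 0, 0, 0, 255], [-41, 85, -30, 0, 0, 0, 255], [-41, 85, -30, 0, 0, 0, 255]]]}}

```text
time: 6.43
eef_pos: [0.5809, 0.011, 0.153]
ee_rot: [-0.0, 0.997, 0.071, -0.0]
ft_force: [-0.5, -0.2, 0.2]
finger_gap: -0.002
```

```bash
python3 -c "
from h import *
from rig import eyes
to(world(-52,-80,.098))
p=eyes.get_image('top'); cv2.imwrite('pics/t3.png',cv2.resize(p['color'][130:290,190:410],None,fx=3.5,fy=3.5,interpolation=2))
c=cloud(p);z=c[...,2];m=np.zeros_like(z,np.uint8);m[150:250,215:310]=1
m=cv2.morphologyEx(m*((z>.099)&(z<.115)).astype(np.uint8),cv2.MORPH_OPEN,np.ones((5,5)))>0
r=cv2.minAreaRect((c[m][:,:2]*1000).astype(np.float32)); print(r,m.sum(),[radio(b/1e3).round(1).tolist() for b in cv2.boxPoints(r)])"
```

```text
t 6.4333 F [-0.45 -0.16  0.15] radio pos [-50.9 -80.2] 0.153 gap -0.002198766574111922
shift [-1.1 -0.2 55. ] rot [-0.01  0.03  0.07]
((592.989013671875, 164.5942840576172), (110.22244262695312, 70.4572525024414), 8.017520904541016) 1608 [[-72.3, 105.5], [-72.4, 35.1], [37.8, 34.9], [37.9, 105.4]]
```

View pics/t3.png

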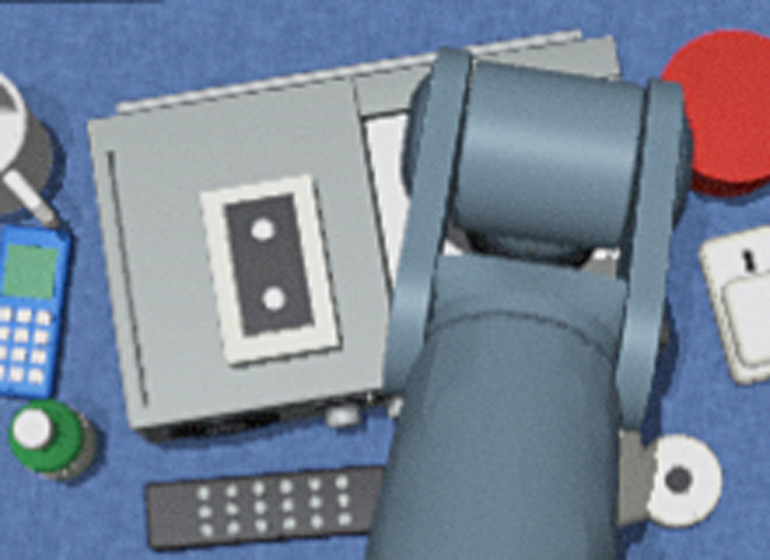

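The case lies square on the plain deck at radio y 35–105, with its corners near (200,190)–(340,345) in the crop. Next I'll bring the closed fingertips down to just above the pad.

Request:
{"api": "send_rows", "payload": {"plan": [[[-1, 0, 10, 0, 0, 0, 255], [-1, 0, 20, 0, 0, 0, 255], [-1, 0, 30, 0, 0, 0, 255], [-1, 0, 38, 0, 0, 0, 255], [-1, 0, 45, 0, 0, 0, 255], [-1, 0, 50, 0, 0, 0, 255], [-1, 0, 54, 0, 0, 0, 255], [-1, 0, 56, 0, 0, 0, 255], [-1, 0, 57, 0, 0, 0, 255], [-1, 0, 57, 0, 0, 0, 255]]]}}

```text
time: 7.32
eef_pos: [0.5805, 0.0121, 0.0964]
ee_rot: [0.0, 0.997, 0.072, 0.0]
ft_force: [0.1, 0.7, 0.7]
finger_gap: -0.003
```

```bash
python3 -c "
from h import *
from rig import eyes
to(world(-52,-80,.09))
a=eyes.get_image('scene'); cv2.imwrite('pics/s4.png',cv2.resize(a['color'][200:330,210:350],None,fx=4,fy=4,interpolation=2))"
```

```text
t 7.3167 F [0.09 0.69 0.68] radio pos [-51.1 -78.9] 0.0964 gap -0.003394014425025634
shift [-0.9  1.   6.4] rot [ 0.01 -0.02  0.17]
```

View pics/s4.png

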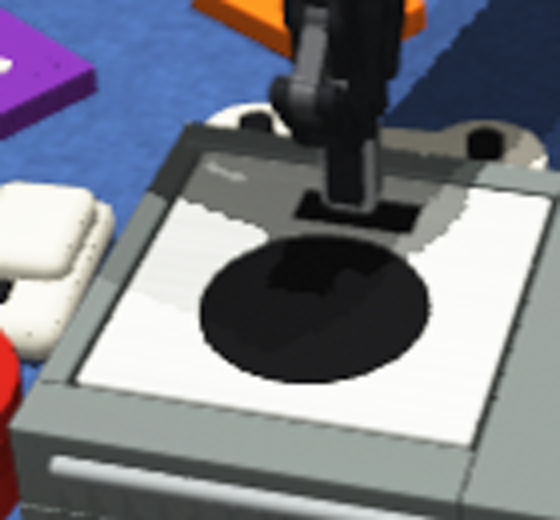

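The closed tips are right over the dark thumb pad, at about (355, 205). I'll press slowly.

Request:
{"api": "send_rows", "payload": {"plan": [[[0, 0, 1, 0, 0, 0, 255], [0, 0, 2, 0, 0, 0, 255], [0, 0, 3, 0, 0, 0, 255], [0, 0, 4, 0, 0, 0, 255], [0, 0, 5, 0, 0, 0, 255], [0, 0, 6, 0, 0, 0, 255], [0, 0, 7, 0, 0, 0, 255], [0, 0, 8, 0, 0, 0, 255], [0, 0, 9, 0, 0, 0, 255], [0, 0, 9, 0, 0, 0, 255]]]}}

```text
time: 8.2
eef_pos: [0.5804, 0.0122, 0.0877]
ee_rot: [0.0, 0.997, 0.072, -0.0]
ft_force: [-2.3, 0.7, 4.0]
finger_gap: 0.002
```

Request:
{"api": "send_rows", "payload": {"plan": [[[0, 0, 0.5, 0, 0, 0, 255], [0, 0, 1, 0, 0, 0, 255], [0, 0, 1.5, 0, 0, 0, 255], [0, 0, 2, 0, 0, 0, 255], [0, 0, 2.5, 0, 0, 0, 255], [0, 0, 3, 0, 0, 0, 255], [0, 0, 3.5, 0, 0, 0, 255], [0, 0, 4, 0, 0, 0, 255], [0, 0, 4.5, 0, 0, 0, 255], [0, 0, 4.5, 0, 0, 0, 255]]]}}

```text
time: 9.03
eef_pos: [0.5806, 0.0121, 0.0835]
ee_rot: [0.0, 0.997, 0.072, 0.0]
ft_force: [-2.5, 0.3, 5.1]
finger_gap: -0.003
```

Request:
{"api": "send_rows", "payload": {"plan": [[[0, 0, 0.5, 0, 0, 0, 255], [0, 0, 1, 0, 0, 0, 255], [0, 0, 1, 0, 0, 0, 255], [0, 0, -3, 0, 0, 0, 255], [0, 0, -8, 0, 0, 0, 255], [0, 0, -16, 0, 0, 0, 255], [0, 0, -28, 0, 0, 0, 255], [0, 0, -45, 0, 0, 0, 255], [-5, 0, -70, 0, 0, 0, 255], [-15, 0, -100, 0, 0, 0, 255]]]}}

```text
time: 9.87
eef_pos: [0.5646, 0.0101, 0.1827]
ee_rot: [-0.0, 0.997, 0.072, -0.001]
ft_force: [0.3, -0.2, -0.6]
finger_gap: -0.003
```

Request:
{"api": "send_rows", "payload": {"plan": [[[-5, 0, -25, 0, 0, 0, 255], [-30, 5, -50, 0, 0, 0, 255], [-60, 10, -60, 0, 0, 0, 255], [-90, 15, -60, 0, 0, 0, 255], [-120, 20, -60, 0, 0, 0, 255], [-130, 20, -60, 0, 0, 0, 255], [-130, 20, -60, 0, 0, 0, 255], [-130, 20, -60, 0, 0, 0, 255], [-130, 20, -60, 0, 0, 0, 255], [-130, 20, -60, 0, 0, 0, 255]]]}}

```text
time: 10.7
eef_pos: [0.4404, -0.0284, 0.243]
ee_rot: [-0.0, 0.997, 0.072, 0.0]
ft_force: [-0.7, 0.7, -0.5]
finger_gap: 0.003
```

```bash
python3 -c "
from h import *
from rig import eyes
to(world(-52,-80,.09))
a=eyes.get_image('scene'); cv2.imwrite('pics/s5.png',a['color'])
p=eyes.get_image('top'); c=cloud(p);z=c[...,2];m=np.zeros_like(z,np.uint8);m[150:250,215:285]=1
m=cv2.morphologyEx(m*((z>.099)&(z<.115)).astype(np.uint8),cv2.MORPH_OPEN,np.ones((5,5)))>0
r=cv2.minAreaRect((c[m][:,:2]*1000).astype(np.float32)); print(r,[radio(b/1e3).round(1).tolist() for b in cv2.boxPoints(r)])
c=cloud(a)
d=np.linalg.norm(c[...,:2]-world(-70,-80,0)[:2],axis=2); print('z near front edge',np.sort(c[...,2][d<.01])[::20])"
```

```text
t 10.7 F [-0.66  0.67 -0.45] radio pos [-195.5  -99.3] 0.243 gap 0.0027016453128107638
shift [143.6 -18.8 153. ] rot [-0.  -0.   0.2]
((592.81005859375, 164.70358276367188), (110.21331787109375, 70.3089370727539), 8.268272399902344) [[-72.7, 105.4], [-72.5, 35.0], [37.8, 35.4], [37.6, 105.7]]
z near front edge [0.14687408 0.1497788 ]
```

View pics/s5.png

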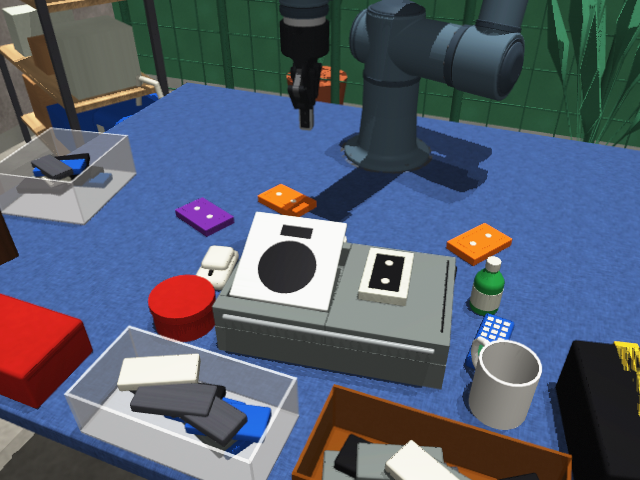

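The lid stands ajar with its front edge about 58 mm up. The case is flat on the deck, everything else is unmoved and the arm is clear.

```bash
python3 -c "
from rig import order; print(order.hand_in())"
```

```text
the job is handed in; nothing more can be done
None
```

The case is on the plain deck and the disc lid is standing ajar. I handed the job in at about 11 s of the 48 s allowed.

- **Case:** I slid it sideways with two half-open fingertips, without lifting it. It lies flat and square to the radio, at y 35 to 105 mm in the radio's frame, so it is 37 mm clear of the line where the deck starts. It measured the same before and after the lid opened.
- **Lid:** I pressed the thumb pad with closed fingers, with about 5 N read near the bottom of the press. The catch let go, and the front edge stood about 58 mm up in the depth image, against 60 mm at the open stop.
- **Other goods:** In the last picture they look unmoved; I checked this by eye only. The gamepad is mostly hidden behind the lid there. The arm was clear of everything.

No check failed or disagreed.

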